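Clamp the sampling rod and hold it drawn out to its length mark

TASK

On the rod stand, press the raised clamp lever all the way down until it clicks over and stays down by itself, so that the rod's outer tube is locked in its home place. Then take the rod's upright black grip and pull the inner rod out against its spring until the disc on the rod is level with the blade of the length mark beside it, and keep holding it there: the program finishes while still holding the grip, with nothing let go. Leave the other things on the counter where they are.

Things in the scene. Friction and masses are not known exactly. Their poses are not given: they have to be found in the camera images.
- station: Rod stand fixed to the counter: aluminium base plate 370 x 110 x 12 mm. Origin on the counter below the tube's axis; x level along tube and rod, the way the rod is pulled out; z up. Plate from x -125 to 245, y -55 to 55. Tube and rod axis at y 0, 75 mm up. Hinge cheeks at x -37, y -41 and 41, 102 mm high; a small spring strut works beside one. Length rail on the -y side.
- lever_down (a joint): Clamp lever's angle (rad): 0 up, as it starts; 0.6 fully down. Hinge line parallel to station y at station x -37, z 90 mm; the lever points to station -x, 0.6 rad above level at 0, level at 0.6. A spring pushes it up (at most about 10 N at the paddle) until 0.38 rad; beyond that it snaps down and stays. Down, its crossbar locks the flange on the tube's tail (2 mm play).
- lever: The clamp lever: two steel side arms, a crossbar and a black paddle. Origin on its hinge line, midway; x points away from the free end, y as the station's, z out of the paddle's top side.
- paddle (a point): Black press paddle at the lever's free end, 58 x 40 x 10 mm, turning with it. This point lies in its top face, 121 mm from the hinge line along the lever and 12 mm above it; the face ends 23 mm beyond it (-x), 35 mm before it (+x), 20 mm to each side. The point is about 168 mm above the counter when up, 102 mm when down.
- tube_out (a joint): How far the rod's outer tube (aluminium, 26 mm thick) has slid out along station +x (m): 0 = home, range 0 to 0.05. Unless the lever is down the tube slides out easily with the rod instead of the rod extending; a weak spring brings it home again.
- rod_out (a joint): How far the inner rod (steel, 12 mm thick) is drawn out of the tube (m): 0 = in, as it starts, to 0.13. The inner spring pulls back with about 5 N at 0 and 11 N at 0.1, and draws it in again if let go.
- grip: Upright black round grip at the rod's outer end, 26 mm thick, moves with the rod. Origin on its axis, 123 mm above the counter; it reaches from 60 mm below to 10 mm above that. Axes as the station's; at station x 155 mm at the start. Can be gripped from above in any direction. Rod (81 mm high), disc (91) and length mark (82) pass below fingertips kept over 95 mm.
- disc (a point): Centre of the dark steel disc on the rod (32 mm in diameter, 5 mm thick along the rod), 50 mm before the grip, on the rod's axis, 75 mm up.
- index: The length mark, fixed on the rail beside the rod: dark steel block 20 x 26 x 30 mm with a thin steel blade (4 mm along the rod) pointing at the rod. Axes as the station's; origin on the counter under the rod's axis in the plane of the blade: the disc is at the mark when its x in this frame is 0. It stands 45 to 100 mm beyond (+x) the disc's starting place.
- mark (a point): Tip of the length mark's blade, 21 mm from the rod's axis on the station's -y side, 75 mm above the counter.
- reagent: Bystander: white plastic bottle, 44 mm in diameter, 85 mm tall, upright. Origin under its middle.
- vial: Bystander: glass vial with white cap, 28 mm in diameter, 55 mm tall, upright. Origin under its middle.
- cup: Bystander: paper cup, 72 mm across the rim, 90 mm tall. Origin under its middle.
- carton: Bystander: small carton 65 x 42 x 36 mm. Origin under its middle.
- scoop: Bystander: spoon-like scoop, 140 mm long, lying on the counter along its x axis.
- dropper: Bystander: amber bottle, 34 mm in diameter, 70 mm tall, beyond the lever's end. Origin under its middle.
- weight: Bystander: brass weight, 40 mm in diameter, 30 mm tall, beyond the grip's end. Origin under its middle.

How it is judged:
By the outcome, as a careful person would: the job done as asked, in the order asked, and still so for the second after the job is handed in, while the arm keeps its last pose, push and grip.
It also fails if it takes over 48 s, if anything falls off the work surface, if the arm or the gripper's body presses on something with over 40 N, if the wrist force passes 120 N, or if a joint passes its speed limit or range.

ROBOT

A 7-joint arm with a two-finger parallel gripper is mounted at the origin on the work surface. World frame = base frame: x ahead of the robot, y to its left, z up, the work surface at z = 0. Lengths are in m, angles in rad, forces in N, time in s.
With the tool pointing down it reaches from about 0.4 to 0.85 m from the base axis. Payload 10.4 kg.
Tool frame: the origin (TCP) lies between the finger pads; the fingertips stand manip.finger_overhang ahead of it and the grasp point (between the pads) lies 11 mm behind it (manip.finger_overhang is the distance from the TCP to the fingertips, in m); x points along the fingers, z is the direction in which the jaws open and shut, and the axes are right-handed (so a half turn about x gives the same grasp; the last joint's range is limited). The gripper opens to 85 mm and grips with 20 to 120 N. Pads are 22 mm wide; open, the fingers measure 114 mm over their backs; the gripper's body (76 mm by 85 mm) begins 54 mm behind the grasp point. The pads swing forward as they close: fully open they stand 13 mm farther back than shut.
Start: joints at [-1.322, 0.332, -0.065, 1.46, 0.022, 1.35, -0.088], TCP at [0.168, 0.602, 0.239] pointing down, gripper open.
Joint ranges: [-2.6, 2.6], [-0.5, 2.12], [-1.47, 1.34], [0.16, 2.42], [-1.27, 4.41], [0.06, 2.06], [-2.6, 2.6]. Speed limits (rad/s): [2.22, 2.22, 2.79, 2.79, 3.14, 3.14, 3.14].

INTERFACE

Orientations are given as a unit quaternion [x, y, z, w].
In Python, from workcell import get_obs, camera, workorder, manip gives the robot as it stands. The module is installed in compiled form; this text tells all that it offers.
- The arm moves only by the tool play_rows, never from a script. Its argument "increments" is text: rows parted by semicolons, each of 4 numbers parted by spaces: the shift along the tool's x, y, z in m, then the turn about the tool's x in rad. A call has 1 to 20 rows; each row shifts and turns the pose as measured when the row begins, along the tool's axes as they then stand; what a row does not reach is not made up. A row lasts 1/10 s, in which the tool goes at most 50 mm and 8.59 degrees, less where a joint would pass 70% of its speed; a pose out of reach is approached as far as the arm can. A call is refused whole if a number of a shift passes 0.05 or a number of a turn 0.15, either way. A call with a gripper value outside its range is refused whole. "hand" is the gripper command: -1 is fully open, 1 is shut, values between are in proportion, set as the call begins (left out, the last holds). The fingers move at their own pace and stop on an object; "squeeze" is the grip in N (left out, the last holds). Time passes only in rows, so rows that do not move let the fingers close. It gives the time, the measured TCP pose, the force and the opening at its end, in the units of the state.
- get_obs(): the state, without advancing time (a new reading comes with each control period).
- camera(name): name is "scene" or "top" or "wrist"; returns a dict with "img" (480x640x3 uint8, blue, green, red), "fov_y" (degrees; the focal length in pixels is half the picture's height over the tangent of half this angle, whatever the lens; pixels are square), "cx", "cy" (the principal point, pixels), "R" (3x3) and "t" (3): a world point X has camera coordinates R X + t; the wrist camera has in their place "tool_from_camera" (4x4, takes a point from camera to tool coordinates, whose origin is the TCP and whose axes are the tool frame's). Camera axes: x right, y down, z forward; pixel columns grow to the right and rows downward; lengths in m; the calibration is good to about 2 mm. The wrist camera is an equidistant fisheye: a pixel r from the principal point sees the ray r / f radians off the axis. A picture is of the moment at which its call begins: read the wrist's pose just before it. There is no depth.
- workorder.hand_in(): hands the job in, once; it reports no verdict.
The state is a dict: "clock": time; "joint_pos": joint angles; "joint_velocities": joint speeds; "tau": joint torques, N m; "position": TCP position; "ee_rot": TCP orientation; "ft_force": force on the tool from outside, world axes, zero at the start; "torque": the same for the moment, N m; "grip_width": opening from 0.0 (shut) to 1.0 (fully open).
Only numpy, scipy, OpenCV 4.12 (cv2) and the standard library are available. Lean on these libraries where they do the work, as an engineer would, in place of code of your own. Each camera call takes 0.05 s, during which the arm holds its last target.

## Working session

There is one attempt and no reset: what is moved stays moved. The work goes in short steps, Python scripts to look and compute and a tool call to move; the robot and the scene stay as the last step left them, time stands still between calls to the robot, and variables do not carry over. Pictures are saved under pics/ and viewed, and the job is handed in when it is done.

Besides the shell and the picture viewer there is one more tool, called after "Request:" as a command line: name --argument value ..., lists and objects as JSON in quotes. play_rows: Moves the arm, as the interface text tells. Its arguments: {"type":"object","properties":{"increments":{"type":"string"},"hand":{"type":"number"},"squeeze":{"type":"number"}},"required":["increments"]}

```bash
mkdir -p pics; cat > h.py <<'E'
import numpy as np, cv2
from workcell import get_obs, camera, workorder, manip
def f_of(c): return 240/np.tan(np.radians(c["fov_y"])/2)
def ray(c,u,v):
    R=np.array(c["R"]);t=np.array(c["t"]);f=f_of(c)
    d=R.T@np.array([(u-c["cx"])/f,(v-c["cy"])/f,1.]);return -R.T@t,d
def onz(c,u,v,z):
    o,d=ray(c,u,v);return o+d*(z-o[2])/d[2]
def proj(c,X):
    p=np.array(c["R"])@X+np.array(c["t"]);f=f_of(c);return p[:2]/p[2]*f+np.array([c["cx"],c["cy"]])
E
python3 - <<'E'
from h import *
import pickle
o=get_obs();print(o);print(manip.finger_overhang)
C={n:camera(n) for n in("scene","top","wrist")}
pickle.dump(C,open("c0.pkl","wb"))
for n,c in C.items():
    cv2.imwrite(f"pics/{n}0.png",c["img"]);print(n,{k:v for k,v in c.items() if k!="img"})
E
```

```text
{'clock': 0.0, 'joint_pos': array([-1.32158263,  0.33290145, -0.06470235,  1.46094188,  0.02160984,
        1.34988726, -0.08849156]), 'joint_velocities': array([ 0.00046754, -0.00171842,  0.00025107,  0.00022938,  0.00082135,
       -0.00026379, -0.00181474]), 'tau': array([ 1.48065078e-04, -6.25434351e+01,  4.93089901e-02, -3.91616321e+01,
        1.62576092e-02,  9.57828888e-03, -8.63642811e-06]), 'position': array([0.16770864, 0.60170405, 0.23849719]), 'ee_rot': array([-0.42798337,  0.563516  ,  0.42732547,  0.56273697]), 'ft_force': array([-0.07931939,  0.5923901 ,  0.43896973]), 'torque': array([ 0.00528602, -0.05014804, -0.02775596]), 'grip_width': 0.9977311418971521}
0.008
scene {'fov_y': 44.56971328838144, 'cx': 321.88718852801924, 'cy': 241.31071207328804, 'R': array([[ 0.73510744,  0.67770355,  0.01830163],
       [ 0.47174649, -0.49194412, -0.73174192],
       [-0.48690072,  0.54654265, -0.68133605]]), 't': array([-0.41872662, -0.16702705,  1.53560876])}
top {'fov_y': 55.80780292890118, 'cx': 319.7389070422705, 'cy': 244.01811088484442, 'R': array([[-0.00378885, -0.99992958,  0.01124638],
       [-0.9879513 ,  0.00200294, -0.15475209],
       [ 0.15471867, -0.01169721, -0.98788932]]), 't': array([0.00693677, 0.5661665 , 1.21863994])}
wrist {'fov_y': 65.70646984690485, 'cx': 320.23295083569053, 'cy': 239.46016636562538, 'tool_from_camera': array([[ 3.50999103e-04, -2.59834078e-01,  9.65653213e-01,
        -1.35080869e-01],
       [-9.23425869e-04, -9.65652945e-01, -2.59833671e-01,
         6.54338353e-02],
       [ 9.99999512e-01, -8.00507773e-04, -5.78880827e-04,
        -4.56503605e-04],
       [ 0.00000000e+00,  0.00000000e+00,  0.00000000e+00,
         1.00000000e+00]])}
```

View pics/scene0.png

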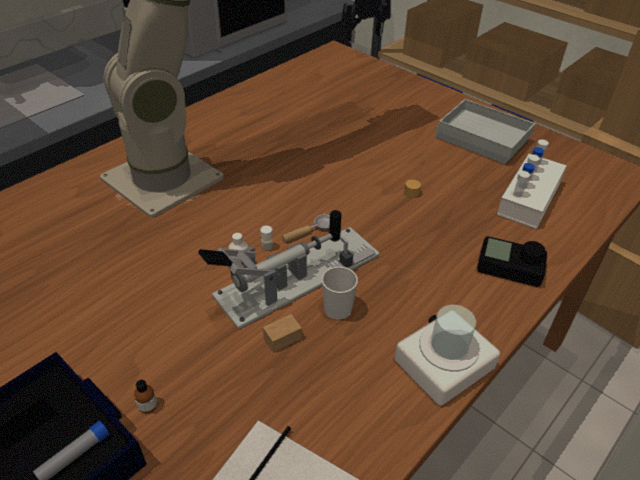

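View pics/top0.png

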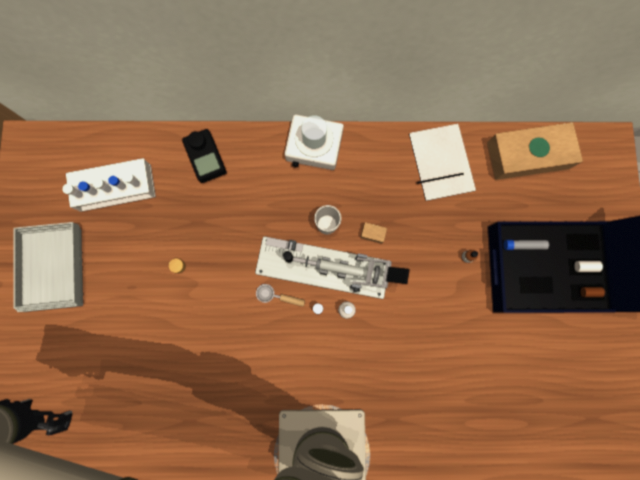

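View pics/wrist0.png

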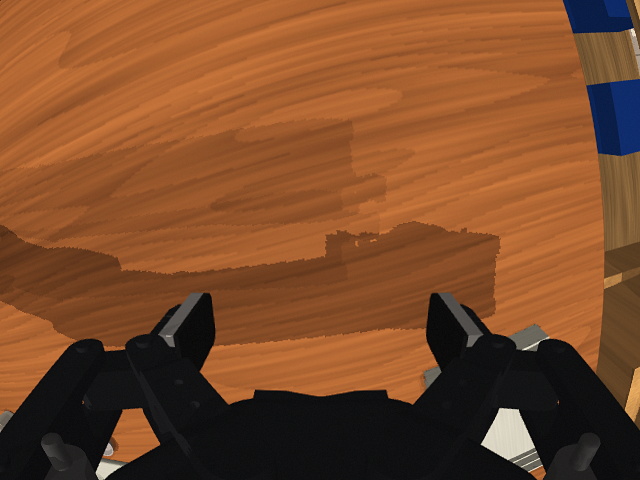

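The stand lies mid-image: in the top view the plate spans about (257..390, 238..297), the grip is near (288,257) and the paddle near (398,275). I'll zoom in for precise features.

```bash
python3 - <<'E'
from h import *
import pickle
C=pickle.load(open("c0.pkl","rb"))
a=C["top"]["img"][225:325,245:415];cv2.imwrite("pics/topz.png",cv2.resize(a,None,fx=4.7,fy=4.7,interpolation=cv2.INTER_CUBIC))
a=C["scene"]["img"][200:330,190:390];cv2.imwrite("pics/scenez.png",cv2.resize(a,None,fx=4,fy=4,interpolation=cv2.INTER_CUBIC))
E
```

```text
(no output)
```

View pics/topz.png

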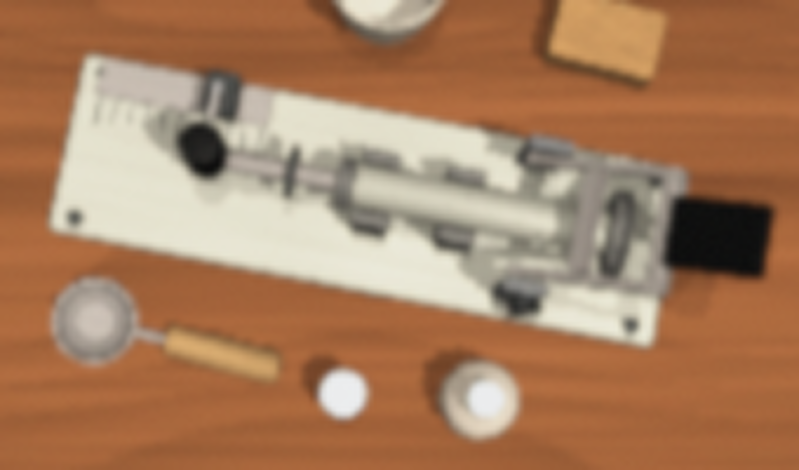

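View pics/scenez.png

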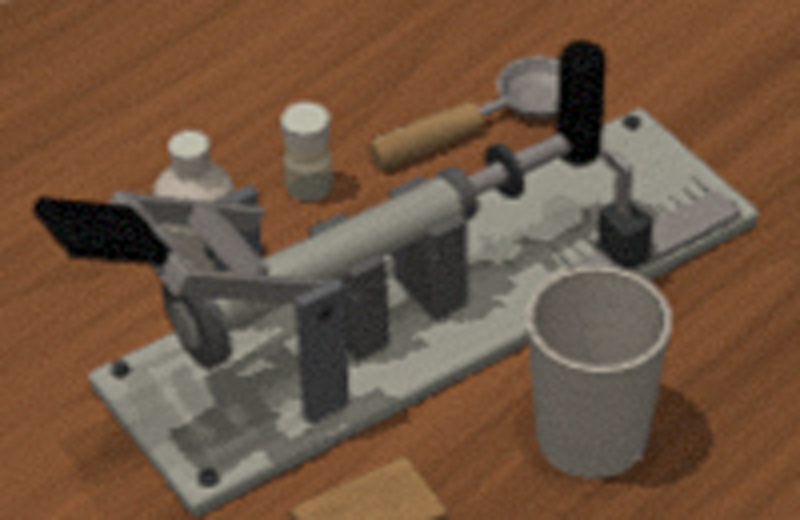

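```bash
cat > st.py <<'E'
from h import *
import pickle
from scipy.optimize import least_squares
C=pickle.load(open("c0.pkl","rb"))
T,S=C["top"],C["scene"]
zt=lambda a,b:(245+(a+.5)/4.7-.5,225+(b+.5)/4.7-.5); zs=lambda a,b:(190+(a+.5)/4-.5,200+(b+.5)/4-.5)
obs=[(T,zt(90,57),(.245,-.055,.012)),(T,zt(53,230),(.245,.055,.012)),(T,zt(652,345),(-.125,.055,.012)),
(T,zt(205,145),(.155,0,.133)),
(S,zs(757,213),(.245,-.055,.012)),(S,zs(640,110),(.245,.055,.012)),(S,zs(90,375),(-.125,.055,.012)),(S,zs(195,510),(-.125,-.055,.010)),(S,zs(583,45),(.155,0,.133)),
(T,zt(719,237),(-.037-.115*np.cos(.6)-.012*np.sin(.6),0,.09+.115*np.sin(.6)+.012*np.cos(.6)))]
def W(p,X):
    c,s=np.cos(p[2]),np.sin(p[2]);return np.array([p[0]+c*X[0]-s*X[1],p[1]+s*X[0]+c*X[1],X[2]])
E
cat > a.py <<'E'
from st import *
r=lambda p:np.concatenate([proj(c,W(p,X))-np.array(uv) for c,uv,X in obs])
p=least_squares(r,[.5,0,1.4],loss="soft_l1").x
print(p,np.degrees(p[2]));print(np.round(r(p).reshape(-1,2),1))
np.save("p.npy",p)
pad=W(p,(-.037-.121*np.cos(.6)-.012*np.sin(.6),0,.168));print("pad",pad,"grip",W(p,(.155,0,.123)))
# mark tip: block pixel; x from top: block centre top z? blade tip
for uv in [zt(220,95)]:
    for z in (.03,.05,.082): 
        q=onz(T,*uv,z); c,s=np.cos(p[2]),np.sin(p[2]);d=q[:2]-p[:2];print(z,"station",c*d[0]+s*d[1],-s*d[0]+c*d[1])
o=get_obs();from scipy.spatial.transform import Rotation as Ro
print(Ro.from_quat(o["ee_rot"]).as_matrix().round(4))
E
python3 a.py
```

```text
[ 0.49468312 -0.06412259  1.38203194] 79.18459715786841
[[-0.4 -0.7]
 [-0.4  0.2]
 [ 1.2  0. ]
 [-0.2 -0.5]
 [ 0.9 -1.4]
 [-0.  -1.9]
 [-0.7 -0.6]
 [ 0.  -0.1]
 [-0.   1.8]
 [ 5.3 -0.1]]
pad [ 0.46772949 -0.20521239  0.168     ] grip [0.52376816 0.08812412 0.123     ]
0.03 station 0.1597647893375936 -0.042352027090481
0.05 station 0.15817416842385984 -0.03950117252812832
0.082 station 0.15562917496188583 -0.03493980522836392
[[-2.000e-04 -9.633e-01  2.684e-01]
 [-1.000e-03  2.684e-01  9.633e-01]
 [-1.000e+00 -1.000e-04 -1.000e-03]]
```

```bash
sed -i 's/np.cos(.6)-.012\*np.sin(.6)/np.cos(.6)+.012*np.sin(.6)/' st.py a.py; python3 a.py; cat > pos.py <<'E'
from h import *
from scipy.spatial.transform import Rotation as Ro
p=np.load("p.npy")
def stn(q): 
    c,s=np.cos(p[2]),np.sin(p[2]);d=np.array(q)[:2]-p[:2];return np.array([c*d[0]+s*d[1],-s*d[0]+c*d[1],q[2]])
if __name__=="__main__":
    o=get_obs();R=Ro.from_quat(o["ee_rot"]).as_matrix()
    print("t",o["clock"],"tcp st",stn(o["position"]).round(4),"yawerr",(np.arctan2(R[1,2],R[0,2])-p[2]).round(4),"F",o["ft_force"].round(2),o["grip_width"],"tilt",R[:,0].round(3), o["joint_pos"].round(2))
E
python3 pos.py
```

```text
[ 0.49442478 -0.06446968  1.38063829] 79.10474685529414
[[-0.2 -0.7]
 [-0.3  0.2]
 [ 1.3  0.2]
 [-0.  -0.4]
 [ 0.8 -1.3]
 [-0.1 -1.8]
 [-0.9 -0.7]
 [-0.3 -0.2]
 [-0.2  1.8]
 [ 0.  -0.9]]
pad [ 0.46983595 -0.19221463  0.168     ] grip [0.52372196 0.08773635 0.123     ]
0.03 station 0.16021332444708336 -0.04231741322097313
0.05 station 0.15861873198391294 -0.0394687781963878
0.082 station 0.15606738404284023 -0.034910962157051126
[[-2.000e-04 -9.633e-01  2.684e-01]
 [-1.000e-03  2.684e-01  9.633e-01]
 [-1.000e+00 -1.000e-04 -1.000e-03]]
t 0.15 tcp st [0.5925 0.4467 0.2387] yawerr -0.0816 F [-0.46 -0.11 -0.11] 1.0021583513204493 tilt [-0.    -0.001 -1.   ] [-1.32  0.33 -0.06  1.46  0.02  1.35 -0.09]
```

Request:
play_rows --increments "0 -0.03 -0.015 -0.08; 0 -0.04 -0.025 0; 0 -0.04 -0.025 0; 0 -0.04 -0.025 0; 0 -0.04 -0.025 0; 0 -0.04 -0.025 0; 0 -0.04 -0.025 0; 0 -0.04 -0.025 0; 0 -0.04 -0.025 0; 0 -0.04 -0.025 0; 0 -0.04 -0.025 0; 0 -0.01 -0.045 0; 0 0 -0.045 0; 0 0 -0.045 0; 0 0 -0.045 0; 0 0 0 0" --hand -1

```text
clock: 1.75
position: [0.5261, 0.058, 0.233]
ee_rot: [-0.452, 0.547, 0.452, 0.54]
ft_force: [0.4, -0.3, 0.3]
grip_width: 1.002
```

```bash
python3 pos.py; python3 -c "
from h import *
import pickle
o=get_obs();c=camera('wrist');pickle.dump((o,c),open('w1.pkl','wb'));cv2.imwrite('pics/w1.png',c['img'])"
```

```text
t 1.75 tcp st [ 0.1262 -0.008   0.233 ] yawerr 0.0058 F [ 0.44 -0.33  0.28] 1.0015850050698807 tilt [-0.007 -0.007 -1.   ] [-0.52  0.13  0.35  1.73 -0.04  1.3   1.22]
```

View pics/w1.png

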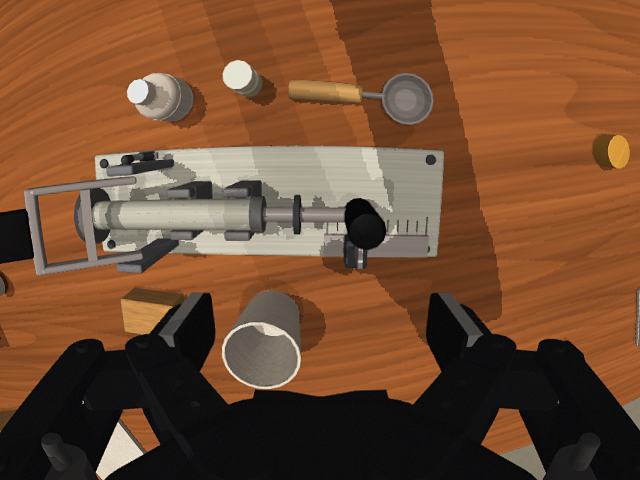

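```bash
cat > wr.py <<'E'
from pos import *
def wray(o,c,u,v):
    f=f_of(c);dx,dy=u-c["cx"],v-c["cy"];r=np.hypot(dx,dy);a=r/f
    d=np.array([np.sin(a)*dx/max(r,1e-9),np.sin(a)*dy/max(r,1e-9),np.cos(a)])
    M=np.array(c["tool_from_camera"]);R=Ro.from_quat(o["ee_rot"]).as_matrix()
    return o["position"]+R@M[:3,3],R@M[:3,:3]@d
def wz(o,c,u,v,z):
    a,d=wray(o,c,u,v);return stn(a+d*(z-a[2])/d[2])
def wy(o,c,u,v,y):  # intersect station plane y
    a,d=wray(o,c,u,v);A=stn(a);B=stn(a+d)-A;return A+B*(y-A[1])/B[1]
E
python3 - <<'E'
from wr import *
import pickle
o,c=pickle.load(open("w1.pkl","rb"))
cv2.imwrite("pics/w1z.png",cv2.resize(c["img"][150:280,270:450],None,fx=4.4,fy=4.4,interpolation=cv2.INTER_CUBIC))
for n,uv,z in [("corner",(443,150),.012),("corner",(437,257),.012),("corner",(97,156),.012),("disc",(297,196),.091),("grip top",(366,230),.133)]: print(n,wz(o,c,*uv,z).round(4))
E
```

```text
corner [0.244  0.0547 0.012 ]
corner [ 0.2451 -0.055   0.012 ]
corner [-0.1191  0.055   0.012 ]
disc [0.1068 0.0175 0.091 ]
grip top [0.1547 0.0014 0.133 ]
```

View pics/w1z.png

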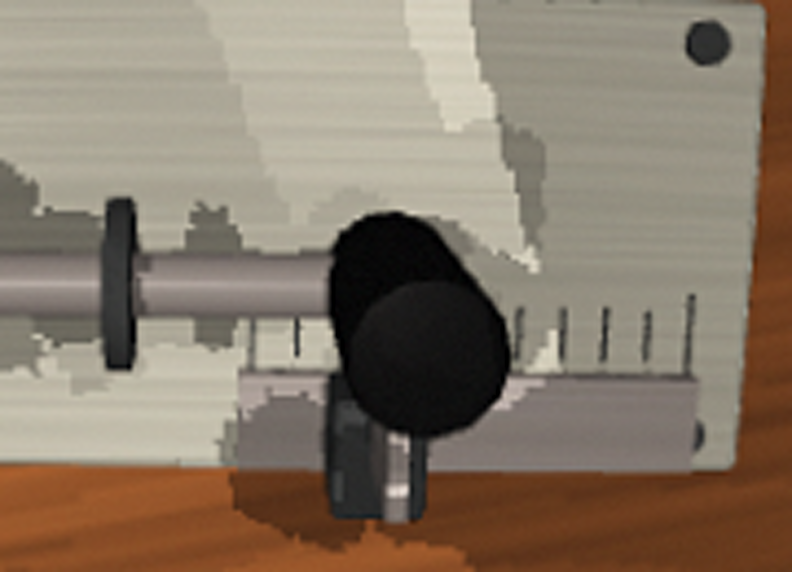

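Request:
play_rows --increments "0 0 -0.045 0; 0 0.003 -0.045 0; 0 0.003 -0.045 0; 0 0.002 -0.045 0; 0 0 -0.045 0; 0 0 -0.045 0; 0 0 -0.01 0; 0 0 0 0" --hand 1 --squeeze 40

```text
clock: 2.6
position: [0.471, -0.2118, 0.2339]
ee_rot: [-0.457, 0.542, 0.457, 0.537]
ft_force: [0.2, 0.1, 0.8]
grip_width: 0.001
```

```bash
python3 pos.py; python3 -c "
from wr import *
import pickle
o=get_obs();c=camera('wrist');pickle.dump((o,c),open('w2.pkl','wb'));cv2.imwrite('pics/w2.png',c['img'])"
```

```text
t 2.6 tcp st [-0.1491 -0.0048  0.2339] yawerr 0.0251 F [0.21 0.06 0.83] 0.0005230265996796133 tilt [-0.006 -0.004 -1.   ] [-0.21  0.09  0.58  1.78 -0.05  1.29  1.79]
```

View pics/w2.png

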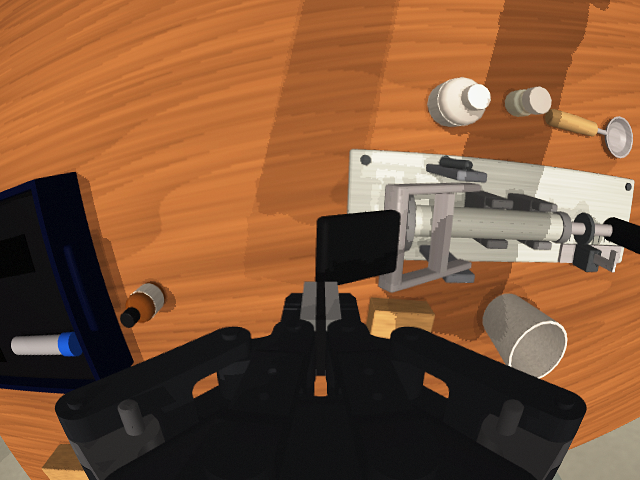

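Request:
play_rows --increments "0.02 0.005 0.018 -0.025; 0.025 0 0 0; 0.006 0 0 0; 0 0 0 0"

```text
clock: 3.05
position: [0.4722, -0.1841, 0.1817]
ee_rot: [-0.466, 0.533, 0.468, 0.529]
ft_force: [0.8, -0.5, 0.3]
grip_width: 0.002
```

```bash
python3 pos.py
```

```text
t 3.05 tcp st [-0.1217 -0.0008  0.1817] yawerr 0.0621 F [ 0.82 -0.54  0.26] 0.001728889476316929 tilt [-0.006 -0.003 -1.   ] [-0.24  0.12  0.56  1.87 -0.06  1.18  1.78]
```

Request:
play_rows --increments "0 0 -0.01 0.06; 0 0 0 0; 0.008 0 -0.003 0; 0.008 0 -0.004 0; 0 0 0 0"

```text
clock: 3.55
position: [0.4736, -0.1984, 0.17]
ee_rot: [-0.454, 0.543, 0.452, 0.542]
ft_force: [-3.4, 1.6, 6.3]
grip_width: 0.001
```

```bash
python3 pos.py
```

```text
t 3.55 tcp st [-0.1354 -0.0049  0.17  ] yawerr 0.0103 F [-3.38  1.58  6.34] 0.0010680569511834714 tilt [ 0.001 -0.003 -1.   ] [-0.22  0.14  0.57  1.87 -0.08  1.15  1.77]
```

Request:
play_rows --increments "0.01 0.003 -0.005 0; 0.01 0.001 -0.005 0; 0.01 0.001 -0.003 0; 0.01 0 -0.002 0; 0.01 0 -0.002 0"

```text
clock: 4.05
position: [0.4702, -0.2139, 0.1217]
ee_rot: [-0.459, 0.539, 0.452, 0.543]
ft_force: [0.7, 0.5, -0.3]
grip_width: 0.001
```

```bash
python3 pos.py
```

```text
t 4.05 tcp st [-0.1513 -0.0045  0.1217] yawerr 0.0183 F [ 0.74  0.48 -0.33] 0.0008561578634411642 tilt [ 0.01  -0.004 -1.   ] [-0.18  0.2   0.58  1.92 -0.13  1.04  1.85]
```

Force vanished, so the lever has probably snapped. I'll follow through to confirm it is on the stop.

Request:
play_rows --increments "0.007 0.002 0 0; 0.004 0.002 0 0; 0.003 0 0 0; 0.003 0 0 0"

```text
clock: 4.45
position: [0.4673, -0.2134, 0.1087]
ee_rot: [-0.458, 0.538, 0.453, 0.544]
ft_force: [-23.6, 8.3, 55.1]
grip_width: 0.003
```

```bash
python3 pos.py
```

```text
t 4.45 tcp st [-0.1514 -0.0015  0.1087] yawerr 0.0183 F [-23.59   8.31  55.12] 0.002681640647862787 tilt [ 0.011 -0.001 -1.   ] [-0.17  0.22  0.57  1.94 -0.14  1.01  1.86]
```

Request:
play_rows --increments "-0.02 0 0 0; -0.04 0 0 0; -0.05 0 0.0 0; -0.03 0 0.03 -0.0; 0 0 0.045 0; 0 0 0.045 0; 0 0 0.03 0; 0 0 0 0.02"

```text
clock: 5.25
position: [0.4912, -0.0603, 0.2558]
ee_rot: [-0.452, 0.542, 0.446, 0.551]
ft_force: [0.9, -1.2, -0.2]
grip_width: 0.001
```

```bash
python3 pos.py; python3 -c "
from wr import *
import pickle
o=get_obs();c=camera('wrist');pickle.dump((o,c),open('w3.pkl','wb'));cv2.imwrite('pics/w3.png',c['img'])"
```

```text
t 5.25 tcp st [0.0035 0.0039 0.2558] yawerr -0.0051 F [ 0.92 -1.22 -0.16] 0.0005734816226998181 tilt [ 0.014  0.002 -1.   ] [-0.39  0.01  0.43  1.8  -0.01  1.32  1.41]
```

View pics/w3.png

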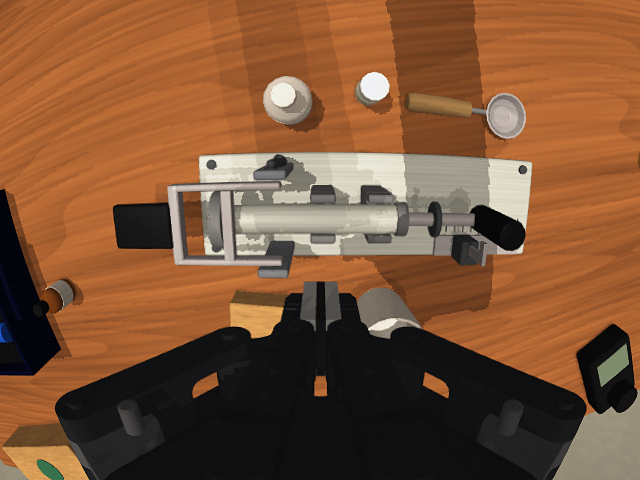

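Request:
play_rows --increments "0 0 0.04 0; 0 -0.002 0.04 0; 0 -0.002 0.04 0; 0 0 0.02 0; 0 0 0 0; 0 0 0 0" --hand -1

```text
clock: 5.9
position: [0.5237, 0.0703, 0.255]
ee_rot: [-0.448, 0.546, 0.442, 0.553]
ft_force: [0.6, -0.3, 0.5]
grip_width: 0.991
```

```bash
python3 pos.py; python3 - <<'E'
from wr import *
import pickle
o,c=pickle.load(open("w3.pkl","rb"))
print("paddle end",wz(o,c,114,226,.102),"disc top",wz(o,c,435,203,.091),"grip base..",wz(o,c,511,235,.133),"blade?")
cv2.imwrite("pics/w3z.png",cv2.resize(c["img"][180:280,390:540],None,fx=5,fy=5,interpolation=cv2.INTER_CUBIC))
E
```

```text
t 5.9 tcp st [ 0.1379 -0.0032  0.255 ] yawerr -0.0193 F [ 0.57 -0.34  0.55] 0.9905954649157609 tilt [ 0.013 -0.002 -1.   ] [-0.52  0.09  0.32  1.72 -0.03  1.32  1.17]
paddle end [-0.17957726  0.00329339  0.102     ] disc top [0.10043237 0.01772412 0.091     ] grip base.. [0.1537136  0.00094502 0.133     ] blade?
```

View pics/w3z.png

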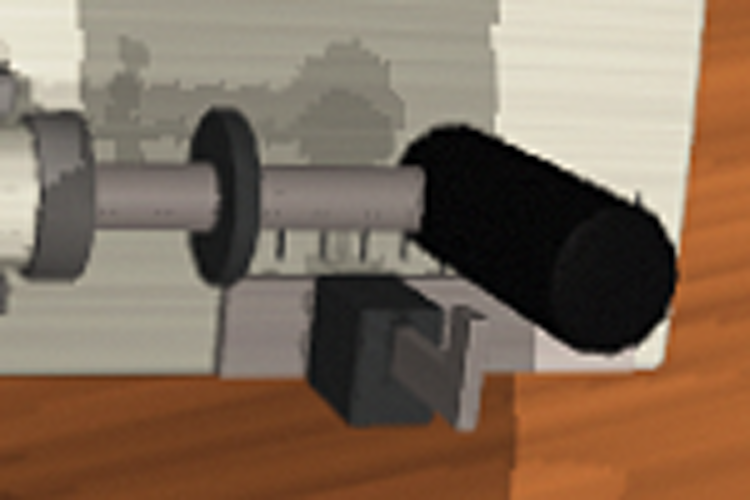

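```bash
python3 - <<'E'
from wr import *
import pickle
o,c=pickle.load(open("w3.pkl","rb"))
g=lambda a,b:(390+(a+.5)/5-.5,180+(b+.5)/5-.5)
print("tip",wz(o,c,*g(472,312),.082),"base",wz(o,c,*g(468,425),.082))
print("disc front bottom edge y=-16", wz(o,c,*g(230,284),.075), "top y0",wz(o,c,*g(228,108),.085))
E
```

```text
tip [ 0.15499578 -0.01962331  0.082     ] base [ 0.15711863 -0.04185795  0.082     ]
disc front bottom edge y=-16 [ 0.1083952 -0.0159413  0.075    ] top y0 [0.10248039 0.01822722 0.085     ]
```

Request:
play_rows --increments "0 0.003 0.014 -0.02; 0 0 0.002 0; 0.03 0 0 0; 0.03 0 0 0; 0.03 0 0 0; 0 0 0 0"

```text
clock: 6.5
position: [0.5262, 0.082, 0.1639]
ee_rot: [-0.453, 0.542, 0.445, 0.551]
ft_force: [-0.4, 0.5, -0.4]
grip_width: 1.001
```

```bash
python3 pos.py; python3 -c "
from wr import *
import pickle
o=get_obs();c=camera('wrist');pickle.dump((o,c),open('w4.pkl','wb'));cv2.imwrite('pics/w4.png',c['img'])"
```

```text
t 6.5 tcp st [ 0.1499 -0.0035  0.1639] yawerr -0.0048 F [-0.42  0.49 -0.43] 1.0014497359976517 tilt [ 0.017 -0.001 -1.   ] [-0.52  0.17  0.31  1.83 -0.05  1.13  1.18]
```

View pics/w4.png

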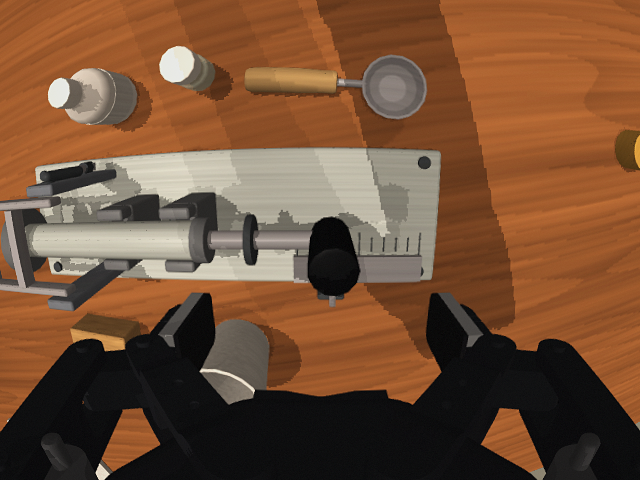

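Request:
play_rows --increments "0.02 0.004 0.005 0; 0.02 0.001 0 0; 0.01 0 0 0; 0 0 0 0"

```text
clock: 6.95
position: [0.5287, 0.0878, 0.1225]
ee_rot: [-0.454, 0.538, 0.442, 0.555]
ft_force: [-0.1, 0.2, 0.6]
grip_width: 1.0
```

```bash
python3 pos.py
```

```text
t 6.95 tcp st [ 0.156  -0.0049  0.1225] yawerr -0.0071 F [-0.14  0.23  0.62] 0.9998017930321487 tilt [ 0.029  0.002 -1.   ] [-0.52  0.22  0.3   1.88 -0.07  1.03  1.18]
```

Request:
play_rows --increments "0.01 0.005 -0.001 0; 0.001 0.002 0 0; 0 0 0 0"

```text
clock: 7.25
position: [0.5232, 0.0883, 0.1137]
ee_rot: [-0.454, 0.537, 0.442, 0.557]
ft_force: [-0.3, 0.7, -0.0]
grip_width: 0.997
```

```bash
python3 pos.py
```

```text
t 7.25 tcp st [0.1554 0.0007 0.1137] yawerr -0.0078 F [-0.26  0.74 -0.03] 0.997326056656207 tilt [ 0.033  0.003 -0.999] [-0.52  0.21  0.3   1.9  -0.07  1.    1.18]
```

Request:
play_rows --increments "0 0 0 0; 0 0 0 0; 0 0 0 0; 0 0 0 0; 0 0 0 0; 0 0 0 0; 0 0 0 0; 0 0 0 0" --hand 1 --squeeze 60

```text
clock: 8.05
position: [0.5239, 0.0889, 0.1154]
ee_rot: [-0.455, 0.536, 0.442, 0.557]
ft_force: [-0.4, 0.8, 0.4]
grip_width: 0.281
```

```bash
python3 pos.py
```

```text
t 8.05 tcp st [0.1562 0.     0.1154] yawerr -0.007 F [-0.36  0.85  0.41] 0.2809613644994249 tilt [ 0.035  0.005 -0.999] [-0.53  0.21  0.3   1.9  -0.07  1.01  1.18]
```

Request:
play_rows --increments "0 0 0.008 0; 0 0 0.01 0; 0 0 0.01 0; 0 0 0.01 0; 0 0 0 0"

```text
clock: 8.55
position: [0.5306, 0.1215, 0.1149]
ee_rot: [-0.454, 0.541, 0.439, 0.555]
ft_force: [-3.3, -6.7, 4.5]
grip_width: 0.287
```

```bash
python3 pos.py; python3 -c "
from wr import *
import pickle
o=get_obs();c=camera('wrist');pickle.dump((o,c),open('w5.pkl','wb'));cv2.imwrite('pics/w5.png',c['img']);cv2.imwrite('pics/w5z.png',cv2.resize(c['img'][190:340,200:400],None,fx=4,fy=4,interpolation=cv2.INTER_CUBIC))"
```

```text
t 8.55 tcp st [ 0.1895 -0.0003  0.1149] yawerr -0.0128 F [-3.31 -6.68  4.51] 0.2867622761633501 tilt [ 0.03  -0.004 -1.   ] [-0.57  0.24  0.28  1.86 -0.06  1.02  1.11]
```

View pics/w5.png

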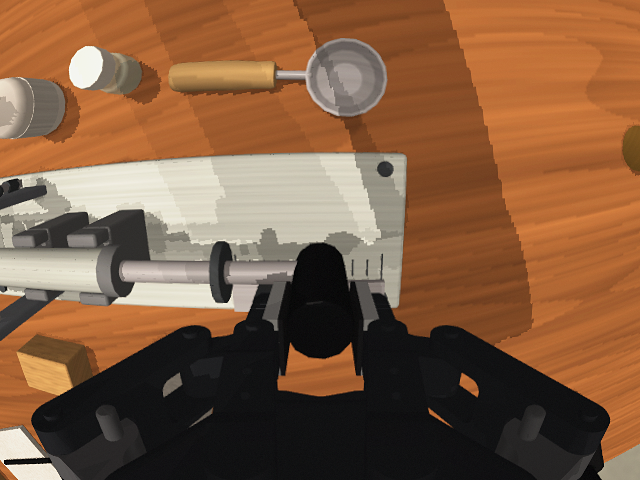

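View pics/w5z.png

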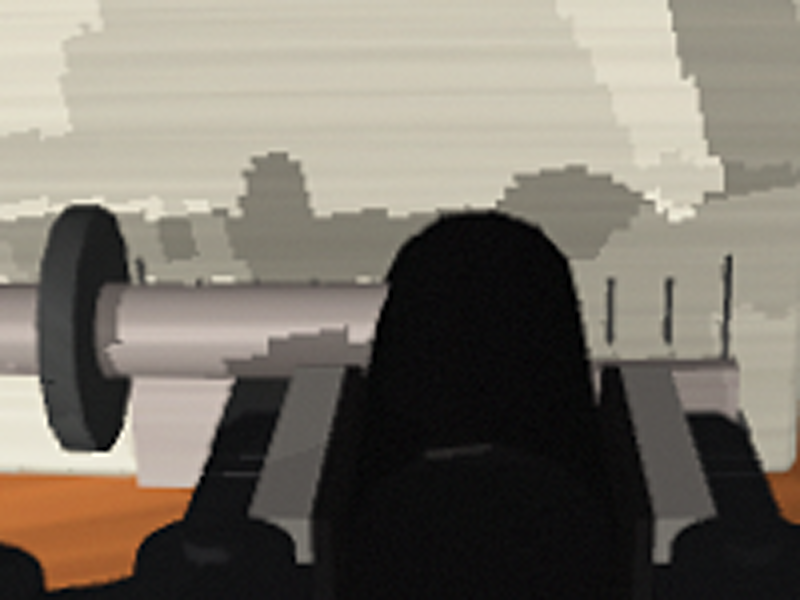

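Request:
play_rows --increments "0 0 0.01 -0.01; 0 0 0.004 0; 0 0 0 0; 0 0 0 0"

```text
clock: 9.0
position: [0.5321, 0.1291, 0.1146]
ee_rot: [-0.456, 0.543, 0.439, 0.552]
ft_force: [-3.4, -5.8, 6.1]
grip_width: 0.286
```

```bash
python3 pos.py; python3 -c "
from wr import *
import pickle
o=get_obs();C={n:camera(n) for n in('wrist','scene','top')};pickle.dump((o,C),open('w6.pkl','wb'));c=C['wrist'];cv2.imwrite('pics/w6z.png',cv2.resize(c['img'][190:340,200:400],None,fx=4,fy=4,interpolation=cv2.INTER_CUBIC))
a=C['scene']['img'][180:300,270:430];cv2.imwrite('pics/s6z.png',cv2.resize(a,None,fx=5,fy=5,interpolation=cv2.INTER_CUBIC))
a=C['top']['img'][220:310,240:360];cv2.imwrite('pics/t6z.png',cv2.resize(a,None,fx=6,fy=6,interpolation=cv2.INTER_CUBIC))
"
```

```text
t 9.0 tcp st [ 0.1973 -0.0004  0.1146] yawerr -0.0094 F [-3.4  -5.81  6.06] 0.28591779675583634 tilt [ 0.025 -0.01  -1.   ] [-0.58  0.26  0.28  1.85 -0.06  1.03  1.1 ]
```

View pics/w6z.png

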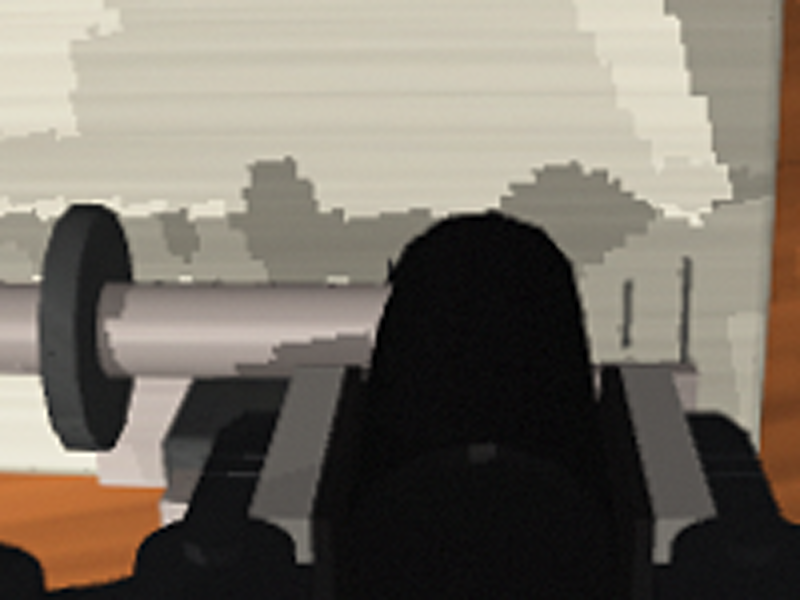

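View pics/s6z.png

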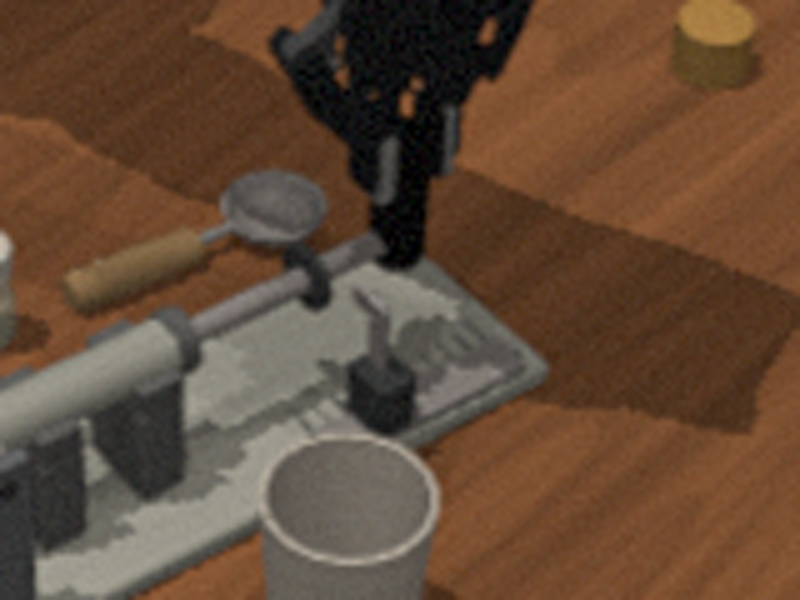

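View pics/t6z.png

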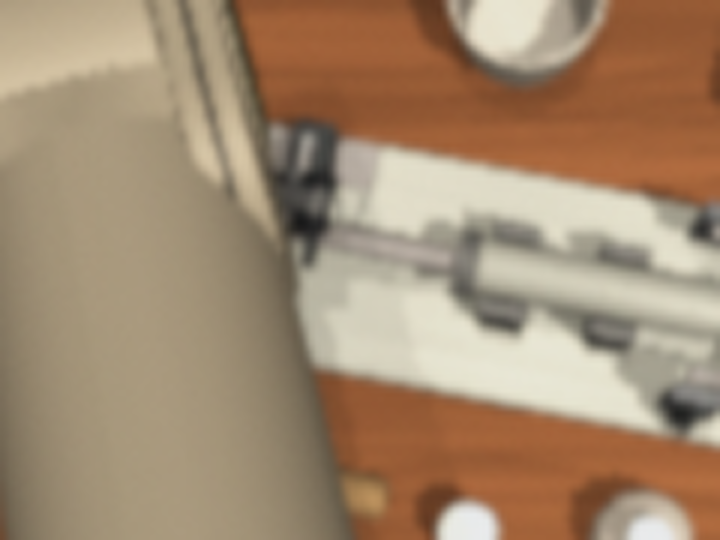

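```bash
cat > m.py <<'E'
from wr import *
import pickle
o,C=pickle.load(open("w6.pkl","rb"))
c=C["scene"]
g=lambda a,b:(270+(a+.5)/5-.5,180+(b+.5)/5-.5)
def sz(uv,z): return stn(onz(c,*uv,z))
print("tip z82",sz(g(358,291),.082),"z75",sz(g(358,291),.075))
print("disc ctr z75",sz(g(309,276),.075),"top z91", sz(g(300,247),.091),"bot",sz(g(318,305),.059))
for n,X in [("tip155",(.155,-.021,.082)),("tip155 z75",(.155,-.021,.075)),("disc",(.147,0,.075)),("mark base -.04",(.155,-.035,.082))]:
    uv=proj(c,np.array([*(p[:2]+np.array([[np.cos(p[2]),-np.sin(p[2])],[np.sin(p[2]),np.cos(p[2])]])@np.array(X[:2])),X[2]]));print(n,(uv-[270,180])*5)
w=C["wrist"];gw=lambda a,b:(200+(a+.5)/4-.5,190+(b+.5)/4-.5)
print("wrist disc top",wz(o,w,*gw(87,204),.091),"bottom left(side)",wz(o,w,*gw(78,450),.075))
E
python3 m.py
python3 - <<'E'
import pickle,cv2
o,C=pickle.load(open('w6.pkl','rb'))
cv2.imwrite('pics/s6zz.png',cv2.resize(C['scene']['img'][215:270,310:375],None,fx=10,fy=10,interpolation=cv2.INTER_CUBIC))
E
```

```text
tip z82 [ 0.15300637 -0.02662669  0.082     ] z75 [ 0.15790748 -0.02077721  0.075     ]
disc ctr z75 [ 0.1464063  -0.00083693  0.075     ] top z91 [0.14345923 0.00248217 0.091     ] bot [ 0.14922383 -0.00443092  0.059     ]
tip155 [351.64600645 279.96325037]
tip155 z75 [351.00193895 291.9175288 ]
disc [306.92749613 272.41161431]
mark base -.04 [371.68124137 297.9976899 ]
wrist disc top [0.1520602  0.02173386 0.091     ] bottom left(side) [ 0.14258465 -0.01712275  0.075     ]
```

View pics/s6zz.png

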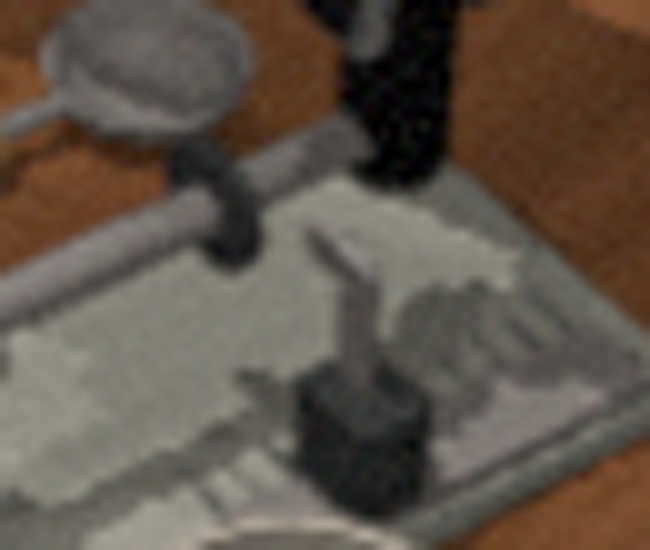

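```bash
python3 - <<'E'
from wr import *
import pickle
o,c=pickle.load(open("w1.pkl","rb"))
g=lambda a,b:(270+(a+.5)/4.4-.5,150+(b+.5)/4.4-.5)
print("w1 blade",wz(o,c,*g(398,450),.082),wz(o,c,*g(398,485),.082),"block",wz(o,c,*g(375,515),.045))
print("w1 disc low rim",wz(o,c,*g(119,368),.075),"up",wz(o,c,*g(121,200),.075), "grip base",)
for uv in((640,292),(760,380)):pass
o,c=pickle.load(open("w3.pkl","rb"))
g=lambda a,b:(390+(a+.5)/5-.5,180+(b+.5)/5-.5)
for a in((460,310),(484,319)): print("w3 tip corners",wz(o,c,*g(*a),.082))
print("w3 disc low",wz(o,c,*g(224,285),.075),"up",wz(o,c,*g(228,108),.075))
print("w3 collar etc grip top L/R",wz(o,c,*g(553,275),.133),wz(o,c,*g(677,275),.133))
o,C=pickle.load(open("w6.pkl","rb"));c=C["scene"]
z=lambda a,b:(310+(a+.5)/10-.5,215+(b+.5)/10-.5)
for uv,h in(((312,225),.082),((315,246),.068),((313,236),.075)): print("scene tip",stn(onz(c,*z(*uv),h)))
print("disc ctr",stn(onz(c,*z(216,205),.075)), "grip low back/right",stn(onz(c,*z(400,185),.063)))
E
```

```text
w1 blade [ 0.15660687 -0.02874414  0.082     ] [ 0.15684459 -0.03548646  0.082     ] block [ 0.1561573  -0.05401891  0.045     ]
w1 disc low rim [ 0.10513926 -0.01535512  0.075     ] up [0.10576862 0.01599126 0.075     ] grip base
w3 tip corners [ 0.15241426 -0.01921517  0.082     ]
w3 tip corners [ 0.15771881 -0.02100193  0.082     ]
w3 disc low [ 0.10724551 -0.01612364  0.075     ] up [0.10574846 0.0164891  0.075     ]
w3 collar etc grip top L/R [0.14360428 0.00129972 0.133     ] [0.16721773 0.00123747 0.133     ]
scene tip [ 0.15367644 -0.02418614  0.082     ]
scene tip [ 0.15988076 -0.01816795  0.068     ]
scene tip [ 0.15660361 -0.02122299  0.075     ]
disc ctr [ 0.14547549 -0.00116652  0.075     ] grip low back/right [ 0.19094307 -0.00916383  0.063     ]
```

Request:
play_rows --increments "0 0 0.008 0; 0 0 0.005 -0.01; 0 0 0.003 0"

```text
clock: 9.45
position: [0.5343, 0.1399, 0.1144]
ee_rot: [-0.457, 0.544, 0.44, 0.549]
ft_force: [-4.4, -7.1, 5.3]
grip_width: 0.281
```

```bash
python3 pos.py; python3 -c "
from wr import *
import pickle
C={n:camera(n) for n in('wrist','scene')};o=get_obs();pickle.dump((o,C),open('w7.pkl','wb'));c=C['wrist'];cv2.imwrite('pics/w7z.png',cv2.resize(c['img'][190:340,200:400],None,fx=4,fy=4,interpolation=cv2.INTER_CUBIC))
cv2.imwrite('pics/s7zz.png',cv2.resize(C['scene']['img'][215:270,310:375],None,fx=10,fy=10,interpolation=cv2.INTER_CUBIC))
"; python3 pos.py
```

```text
t 9.45 tcp st [ 0.2082 -0.0005  0.1144] yawerr -0.0057 F [-4.42 -7.06  5.34] 0.28106712018826857 tilt [ 0.021 -0.015 -1.   ] [-0.59  0.27  0.27  1.83 -0.06  1.04  1.08]
t 9.55 tcp st [ 0.2084 -0.0005  0.1144] yawerr -0.0057 F [-5.05 -6.72  5.19] 0.28297111112416506 tilt [ 0.021 -0.014 -1.   ] [-0.59  0.27  0.27  1.83 -0.06  1.04  1.08]
```

View pics/w7z.png

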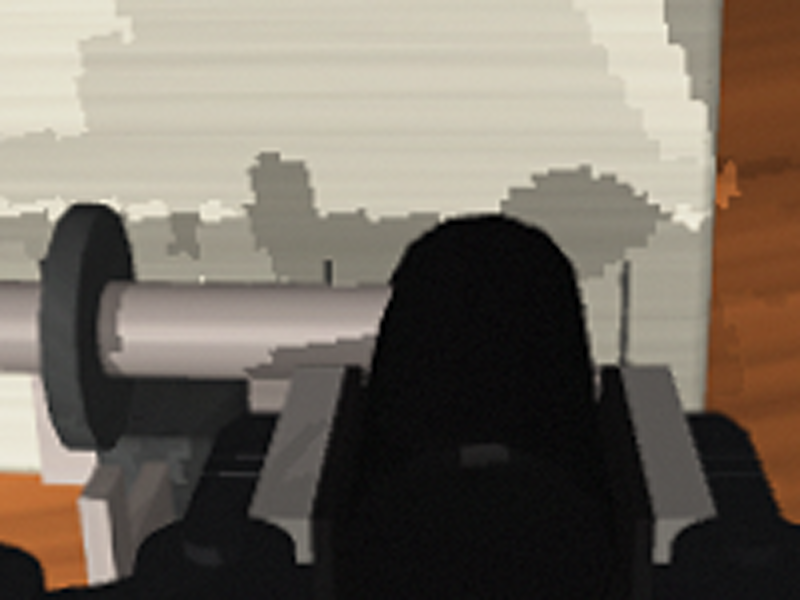

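View pics/s7zz.png

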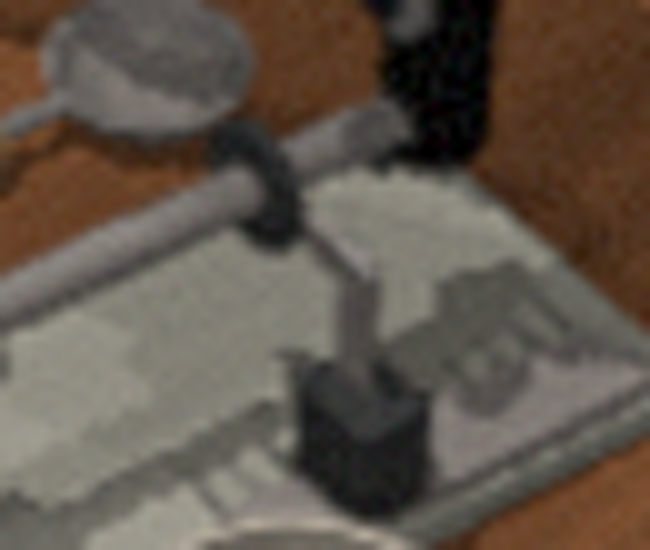

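```bash
python3 -c "
import pickle,cv2
o,C=pickle.load(open('w7.pkl','rb'))
cv2.imwrite('pics/w7zz.png',cv2.resize(C['wrist']['img'][235:340,200:270],None,fx=8,fy=5.7,interpolation=cv2.INTER_CUBIC))"
```

```text
(no output)
```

View pics/w7zz.png

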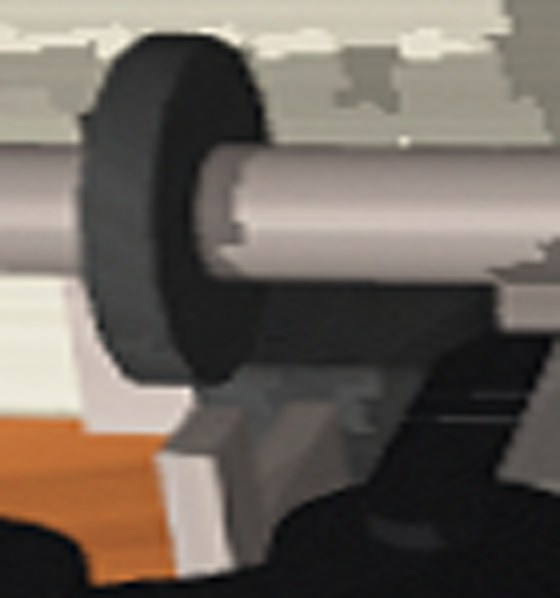

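```bash
cat > rel.py <<'E'
from wr import *
import pickle
o,C=pickle.load(open("w7.pkl","rb"));c=C["wrist"]
g=lambda a,b:(200+(a+.5)/8-.5,235+(b+.5)/5.7-.5)
a,_=wray(o,c,320,240);A=stn(a);print("cam",A)
v=A[1:]-[0,.075];d=np.hypot(*v);ph=np.arctan2(v[1],v[0]);b=np.arccos(.016/d)
T=[np.array([0,.075])+.016*np.array([np.cos(ph+s*b),np.sin(ph+s*b)]) for s in(1,-1)];print(T)
lo=min(T,key=lambda t:t[0]);up=max(T,key=lambda t:t[0])
for n,q,t in(("lo L",(135,382),lo),("lo R",(212,386),lo),("up L",(165,36),up),("up R",(205,33),up)): print(n,wz(o,c,*g(*q),t[1]))
for n,q,h in(("tip topL",(160,455),.082),("tip topR",(216,457),.082),("tip botL",(187,405),.068),("tip botR",(244,401),.068)): print(n,wz(o,c,*g(*q),h))
E
python3 rel.py
```

```text
cam [0.2096263  0.06811481 0.24792241]
[array([-0.01432663,  0.08212375]), array([0.01533627, 0.07043942])]
lo L [ 0.15443799 -0.01352287  0.08212375]
lo R [ 0.15956255 -0.01376233  0.08212375]
up L [0.15616895 0.01528944 0.07043942]
up R [0.15887977 0.01556225 0.07043942]
tip topL [ 0.15521174 -0.02096543  0.082     ]
tip topR [ 0.15900201 -0.02102758  0.082     ]
tip botL [ 0.15325385 -0.0228623   0.068     ]
tip botR [ 0.15743683 -0.02229645  0.068     ]
```

```bash
python3 -c "
from wr import *
import pickle
o,C=pickle.load(open('w7.pkl','rb'));c=C['scene']
z=lambda a,b:(310+(a+.5)/10-.5,215+(b+.5)/10-.5)
print(stn(onz(c,*z(256,185),.075)))
import time
for i in range(4): c=camera('scene')
o=get_obs();print(o['clock'],stn(o['position']),o['ft_force'])
camera('top')
C={n:camera(n) for n in('wrist','scene')};cv2.imwrite('pics/w8zz.png',cv2.resize(C['wrist']['img'][235:340,200:270],None,fx=8,fy=5.7,interpolation=cv2.INTER_CUBIC));cv2.imwrite('pics/s8.png',C['scene']['img'])
"
```

```text
[ 0.15651204 -0.00104281  0.075     ]
9.75 [ 0.20806811 -0.00050259  0.11443646] [-4.92843858 -5.65732066  5.78355923]
```

View pics/w8zz.png

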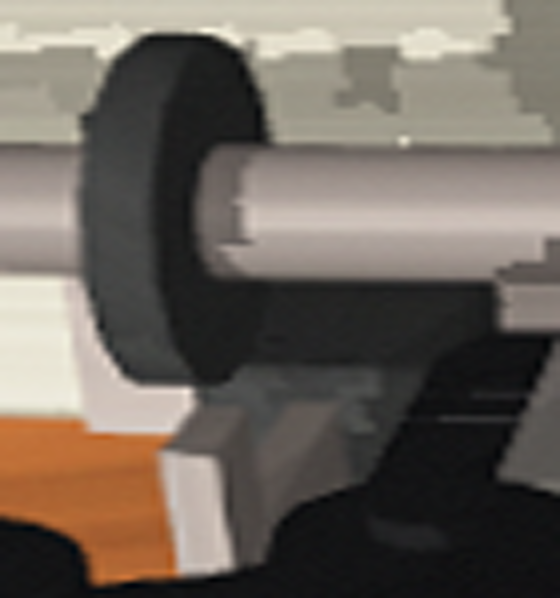

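View pics/s8.png

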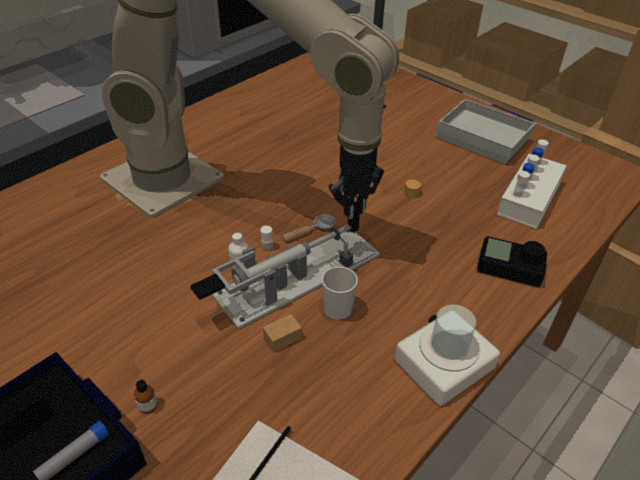

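The views agree to within about 1 mm. The pose is steady, the lever is still down (paddle near (207,287)), and the bystanders haven't moved. Handing in.

```bash
python3 -c "
from workcell import workorder
print(workorder.hand_in())"; python3 pos.py
```

```text
the job is handed in; nothing more can be done
None
the job is handed in; nothing more can be done
```

The lever is locked down, and the rod is drawn out about 51 mm with the disc level with the mark. The job is handed in with the gripper still holding the grip at 60 N.

- **Lever:** I pressed the paddle down with closed fingers. The spring force dropped away as it snapped over, and it then met a firm stop about 101 mm up, where the wrist read about 61 N. After I let go, the wrist and scene views showed it staying down.
- **Rod:** I gripped it from above with the jaws along the rod and pulled it out.
- **Disc against mark (station x):** In the wrist view the disc is at about 157.2 mm. The blade is at about 157.1 mm by its top edge and 155.3 mm by its lower edge; I trusted the top edge because the lower one came out 1–2 mm off sideways. In the scene view the disc is at 156.5 mm and the blade at 156.6 mm.
- **Steadiness and time:** The held pose stayed within 0.3 mm over 0.3 s. The robot clock read about 10 s of the 48 s allowed.
- **Bystanders:** All look unmoved in the last scene picture, judged by eye.
- **Disagreement:** An earlier wrist view put the blade about 1–2 mm nearer, at roughly 155 mm. I went with the final close views.

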